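Free a photomask in its inspection holder and hold the clamp arm back

TASK

Get the photomask ready to be lifted out of its inspection holder: turn the red lock knob a quarter turn counter-clockwise (seen from above) to its stop, so that the clamp arm is free, then push the arm back by its blue thumb post, away from the mask, past the click of its pawl, and finish while still holding it steadily back there, because the arm springs shut if it is let go. Do not touch the mask or shift it, and leave the mask case, the wafer tub and the loupe where they stand.

Things in the scene. Friction and masses are not known exactly. Their poses are not given: they have to be found in the camera images.
- holder: Photomask inspection holder, fixed to the bench: black base plate 280 x 300 mm (its x, y), top face 20 mm above the bench. Origin at the centre of its underside, z up; 'holder frame' below means from this origin along its own axes, mm. The mask lies towards its -y; clamp arm, pawl and lock knob are towards its +y.
- lock_knob (a joint): Turn of the lock knob about its upright axis at holder frame (45, 81), rad, counter-clockwise from above. 0 to 0.3 = locked: a steel dog under the grip points at the clamp arm's back and blocks it. 1.57 = its stop; the dog is out of the arm's way from 1.2 on. Turns with about 0.05 N m and stays where it is left.
- knob_grip (a point): Centre of the red wing grip of the lock knob, on its axis, 53 mm above the bench. A bar 44 long, 12 thick, 26 mm tall (40 to 66 mm above the bench); nearby only the thumb post (over 75 mm away) rises above 47 mm. At joint 0 the bar lies along the holder's y axis, white line towards the arm (-y); at 1.57 along its x axis.
- clamp_arm (a joint): Swing of the clamp arm, rad. 0 = closed on the mask's edge; grows as it is pushed back (thumb post towards holder +y, clockwise from above). A roller at its tip rides over a brass sprung pawl from 0.08 to 0.16: the click. Beyond 0.16 it is past the click; end stop 0.26. The pawl never latches; a spring always shuts the arm. At the post: about 6 N to start, 14 N at the click, 10 N to hold.
- pivot_top (a point): On the upright pivot axis of the clamp arm, holder frame (85, 45), 36 mm above the bench. With the arm closed the bar runs from here along the holder's -x; its top is 36 mm above the bench.
- thumb_post: Blue round post, 16 mm in diameter, upright on the clamp arm, to be pushed or pinched (a sleeve free to spin on its pin). Origin at the centre of its foot, 36 mm above the bench; its top is 70 mm above the bench. It stands 125 mm from the pivot: at holder frame (-40, 45) with the arm closed, and swings about the pivot with the arm, 31 mm towards +y at most.
- mask: Photomask, a quartz plate 152 x 152 x 6.35 mm with a dark chrome face, 325 g, loose, resting on pads in the holder against two white end stops; the white roller of the clamp arm presses on its +y edge. Origin at the centre of its underside, holder frame (0, -55), 23 mm above the bench; its top is 29.4 mm above the bench and its +y edge at holder y = 21.
- mask_case: Closed mask case, dark blue base and clear lid, 180 x 180 x 38 mm, loose, to the holder's -y side. Origin at the centre of its underside. Leave it alone.
- wafer_tub: Closed round single-wafer tub, cream plastic, 114 mm in diameter and 16 mm tall, loose, near the holder. Origin at the centre of its underside. Leave it alone.
- loupe: Black stand loupe, 42 mm in diameter and 42 mm tall, loose, near the holder. Origin at the centre of its underside. Leave it alone.

How it is judged:
On the way, in this order (a step that is already met when the one before it is completed fails the run):
1. the lock knob is turned counter-clockwise to the free position (value of joint lock_knob above 1.2 rad), for 0.1 s.
2. the clamp arm is pushed back past its click (value of joint clamp_arm above 0.16 rad and value of joint lock_knob above 1.2 rad), for 0.2 s.
At the end, for the whole second after the job is handed in: The lock knob is open (beyond 1.2 rad of its 1.57), the clamp arm is past its click (beyond 0.16 rad) and still (under 0.15 rad/s), held there by the fingers on the thumb post (over 3 N); the mask lies within 6 mm of where it was, and the case, tub and loupe within 20 mm (all of step 2 and velocity of joint clamp_arm between -0.15 and 0.15 rad/s and contact force between the fingers and thumb_post above 3 N and distance of mask from where it was at the start of the episode below 0.006 m and distance of each of mask_case, wafer_tub, loupe from where it was at the start of the episode below 0.02 m); the arm keeps its last pose, push and grip.
It fails at once if the robot touches the mask (contact force between any of the fingers, the arm and mask above 0.5 N).
It fails at once if the mask is shifted or lifted out of its seat (distance of mask from where it was at the start of the episode above 0.01 m).
It fails at once if a bystander is knocked away or over (distance of any of mask_case, wafer_tub, loupe from where it was at the start of the episode above 0.03 m or angle between loupe's own z axis and vertical above 0.5 rad).
It also fails if it takes over 51 s, if anything falls off the work surface, if the arm or the gripper's body presses on something with over 40 N, if the wrist force passes 120 N, or if a joint passes its speed limit or range.

ROBOT

A 6-joint arm with a two-finger parallel gripper is mounted at the origin on the work surface. World frame = base frame: x ahead of the robot, y to its left, z up, the work surface at z = 0. Lengths are in m, angles in rad, forces in N, time in s.
With the tool pointing down it reaches from about 0.375 to 0.75 m from the base axis. Payload 9 kg.
Tool frame: the origin (TCP) lies at the very end of the fingers, on their centre line; the grasp point (between the pads) lies 19 mm behind it; z points along the fingers, y is the direction in which the jaws open and shut (so a half turn about z gives the same grasp; the last joint's range is limited). The gripper opens to 85 mm and grips with 20 to 120 N. Pads are 22 mm wide; open, the fingers measure 114 mm over their backs; the gripper's body (76 mm by 85 mm) begins 54 mm behind the grasp point. The pads swing forward as they close: fully open they stand 13 mm farther back than shut.
Start: joints at [-1.333, 0.104, 0.097, 1.564, 0, 1.353], TCP at [0.264, -0.539, 0.231] pointing down, gripper open.
Joint ranges: [-2.99, 2.99], [-0.84, 1.86], [-1.1, 1.16], [-1.84, 2.11], [-1.51, 1.56], [-3.14, 3.14]. Speed limits (rad/s): [2.22, 2.22, 2.57, 3.14, 3.14, 3.14].

INTERFACE

Orientations are given as [roll, pitch, yaw] about the fixed x, y, z axes, in that order (R = Rz(yaw) Ry(pitch) Rx(roll)).
In Python, from station import arm gives the robot as it stands. The module is installed in compiled form; this text tells all that it offers.
- The arm moves only by the shell command python3 -m inch 'ROWS' [FORCE]. ROWS is JSON, a list of rows, each a list of 5 numbers: the opening, from -1 (shut) to 1 (fully open), so that 0 is half open, then the shift along the world's x, y, z in cm, then the turn about the world's z in degrees. In form: [[jaw, dx, dy, dz, roll], ...]. A call has 1 to 12 rows; each row shifts and turns the commanded pose from where the row before left it; what a row does not reach is not made up. A row lasts 1/8 s, in which the tool goes at most 62.5 mm and 10.7 degrees, less where a joint would pass 70% of its speed; a pose out of reach is approached as far as the arm can. A call is refused whole if a number of a shift passes 6.25 or a number of a turn 10.7, either way. A call with a gripper value outside its range is refused whole. The fingers move at their own pace and stop on an object; FORCE is the grip in N (left out, the last holds). Time passes only in rows, so rows that do not move let the fingers close. It gives the time, the measured TCP pose, the force and the opening at its end, in the units of the state.
- arm.get_state(): the state, without advancing time (a new reading comes with each control period).
- arm.camera(name): name is "scene" or "top" or "wrist"; returns a dict with "img" (400x640x3 uint8, blue, green, red), "range_z" (400x640 float32, m along the optical axis (not along the pixel's ray), 0 where there is no reading), "camera_matrix" (3x3 intrinsics, pixels), "D" ([k1, k2, p1, p2, k3] as OpenCV has them; the pictures are not rectified), "cam_to_world" (4x4, takes a point from camera to world coordinates). Camera axes: x right, y down, z forward; pixel columns grow to the right and rows downward; lengths in m; the calibration is good to about 2 mm. A picture is of the moment at which its call begins.
- arm.sign_off(): hands the job in, once; it reports no verdict.
The state is a dict: "t": time; "qpos": joint angles; "joint_velocities": joint speeds; "tau": joint torques, N m; "eef_pos": TCP position; "orientation": TCP orientation; "wrist_force": force on the tool from outside, world axes, zero at the start; "ft_torque": the same for the moment, N m; "gripper_width": finger opening in m.
Only numpy, scipy, OpenCV 4.12 (cv2) and the standard library are available. Lean on these libraries where they do the work, as an engineer would, in place of code of your own. Each camera call takes 0.05 s, during which the arm holds its last target. There are 200 camera calls.

## Working session

There is one attempt and no reset: what is moved stays moved. The work goes in short steps, Python scripts to look and compute and a shell command to move; the robot and the scene stay as the last step left them, time stands still between calls to the robot, and variables do not carry over. Pictures are saved under pics/ and viewed, about 8 in all and at most 12, crops included, and the job is handed in when it is done.

```bash
mkdir -p pics
cat > h.py <<'E'
import numpy as np, cv2, pickle
from station import arm
def shot(name,f):
    c=arm.camera(name); pickle.dump(c,open(f'pics/{f}.pkl','wb')); cv2.imwrite(f'pics/{f}.png',c['img']); return c
def px2w(c,u,v,z=None):
    """pixel -> world; by depth, or on the plane of height z"""
    n=cv2.undistortPoints(np.array([[[u,v]]],float),c['camera_matrix'],np.array(c['D']))[0,0]
    T=np.array(c['cam_to_world']); r=np.array([n[0],n[1],1.])
    if z is None: s=c['range_z'][int(round(v)),int(round(u))]
    else: s=(z-T[2,3])/(T[:3,:3]@r)[2]
    return T[:3,:3]@(r*s)+T[:3,3]
E
python3 - <<'E'
from h import *
shot('top','top0'); shot('scene','scene0')
s=arm.get_state(); print({k:np.round(v,3) for k,v in s.items()})
E
```

```text
{'t': np.float64(0.1), 'qpos': array([-1.333,  0.105,  0.097,  1.564,  0.   ,  1.353]), 'joint_velocities': array([-0.   , -0.001,  0.   ,  0.001, -0.001,  0.001]), 'tau': array([ 7.0000e-03, -5.5821e+01,  5.0472e+01,  1.3000e-02, -0.0000e+00,
       -0.0000e+00]), 'eef_pos': array([ 0.264, -0.538,  0.231]), 'orientation': array([-3.14 , -0.   ,  0.456]), 'wrist_force': array([-0.69 ,  0.498, -0.066]), 'ft_torque': array([-0.078,  0.031, -0.009]), 'gripper_width': np.float64(0.085)}
```

View pics/top0.png

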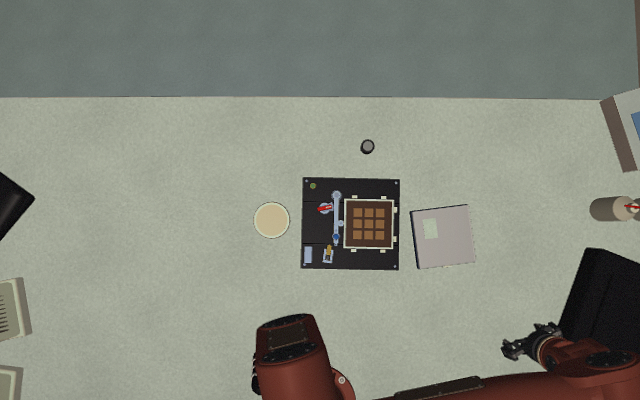

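The top view shows the holder at about (350,223), with the red knob at (325,209), the blue post at (336,239), the tub at (272,220), the loupe at (367,146) and the case at (443,237). Next I measure their positions and enlarge this area.

Run:
```python
from h import *
c=pickle.load(open('pics/top0.pkl','rb')); im=c['img']
cv2.imwrite('pics/crop0.png',cv2.resize(im[165:285,240:410],None,fx=4.5,fy=4.5,interpolation=cv2.INTER_CUBIC))
print(px2w(c,320,200), px2w(c,330,200,0)-px2w(c,320,200,0), px2w(c,320,210,0)-px2w(c,320,200,0))
g=cv2.cvtColor(im,cv2.COLOR_BGR2HSV); 
roi=np.zeros(im.shape[:2],bool); roi[170:280,295:405]=1
red=roi&((g[...,0]<8)|(g[...,0]>172))&(g[...,1]>150)&(g[...,2]>90)
blue=roi&(g[...,0]>95)&(g[...,0]<125)&(g[...,1]>140)&(g[...,2]>60)
for n,m,z in(('red',red,.066),('blue',blue,.06)):
    v,u=np.nonzero(m); print(n,len(u),u.mean(),v.mean(),px2w(c,u.mean(),v.mean(),z), np.median([px2w(c,a,b)[2] for a,b in zip(u,v)]), u.min(),u.max(),v.min(),v.max())
# plate outline
m=((im.max(2)<60)); m[:, :295]=0; m[:,405:]=0; m[:172]=0; m[276:]=0
cs,_=cv2.findContours(m.astype(np.uint8),cv2.RETR_EXTERNAL,cv2.CHAIN_APPROX_NONE); k=max(cs,key=cv2.contourArea)
P=np.array([px2w(c,*p[0],.02)[:2] for p in k],np.float32)
print(cv2.minAreaRect(P))
```

```text
[ 0.62661569 -0.01254002  0.02527923] [ 5.38363543e-05 -3.11306583e-02  0.00000000e+00] [-3.11247588e-02 -5.97998047e-05  2.22044605e-16]
red 44 323.1818181818182 207.6590909090909 [ 0.60195368 -0.02216022  0.066     ] 0.06689265282404455 317 331 205 210
blue 19 335.8421052631579 236.1578947368421 [ 0.51719338 -0.06006761  0.06      ] 0.0717669983524083 334 338 234 238
((0.5559613704681396, -0.10574820637702942), (0.29712361097335815, 0.27835655212402344), 88.82324981689453)
```

View pics/crop0.png

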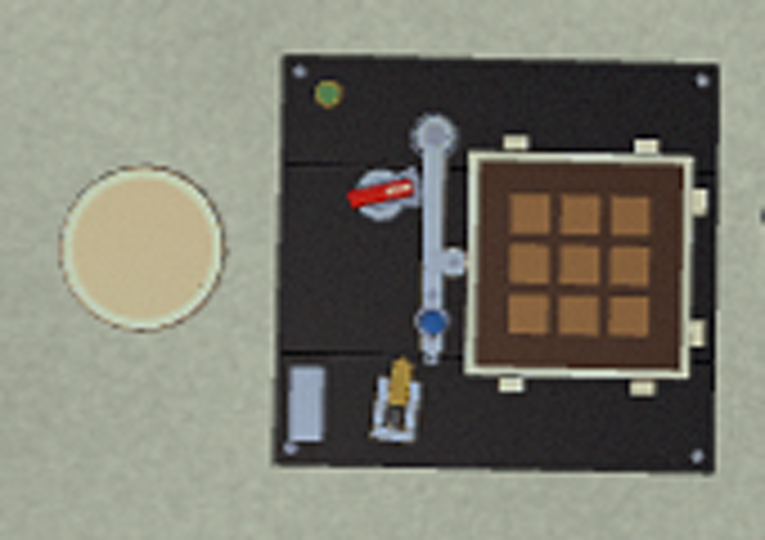

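View pics/scene0.png

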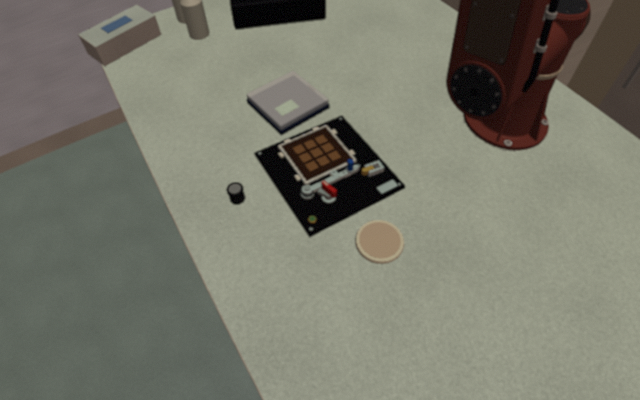

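The crop shows the white-line end of the knob pointing right, towards the arm (joint about 0.25). The post is at crop (432,322) and agrees with the plate fit to about 1 mm: θ≈-1.2°, knob ≈(0.602,-0.025), post ≈(0.517,-0.060). The scene view confirms the layout. I'll move above the knob now.

```bash
python3 -m inch '[[0.2,2.8,4.3,0,6.4],[0.2,2.8,4.3,0,6.4],[0.2,2.8,4.3,0,6.4],[0.2,2.8,4.3,0,6.4],[0.2,2.8,4.3,0,6.4],[0.2,2.8,4.3,0,6.4],[0.2,2.8,4.3,-0.5,6.4],[0.2,2.8,4.3,-0.5,6.4],[0.2,2.8,4.3,-0.5,6.4],[0.2,2.8,4.3,-0.5,6.4],[0.2,2.8,4.2,-0.5,6.4],[0.2,2.8,4.1,-0.5,6.4]]' 40
python3 - <<'E'
from h import *
c=shot('wrist','w1'); s=arm.get_state(); print(s['eef_pos'],s['orientation'],s['gripper_width'])
im=c['img'];g=cv2.cvtColor(im,cv2.COLOR_BGR2HSV)
red=((g[...,0]<8)|(g[...,0]>172))&(g[...,1]>130)&(g[...,2]>70)
blue=(g[...,0]>95)&(g[...,0]<125)&(g[...,1]>150)&(g[...,2]>60)
for n,m,z in(('red',red,.066),('blue',blue,.07)):
    k,l,st,ce=cv2.connectedComponentsWithStats(m.astype(np.uint8))
    for i in np.argsort(-st[1:,4])[:2]+1:
        v,u=np.nonzero(l==i); P=np.array([px2w(c,a,b,z)[:2] for a,b in zip(u,v)],np.float32)
        print(n,st[i],P.mean(0),cv2.minAreaRect(P),np.median([px2w(c,a,b)[2] for a,b in zip(u,v)]))
E
```

```text
t: 1.6
eef_pos: [0.6007, -0.0241, 0.2008]
orientation: [-3.141, -0.0, 1.8]
wrist_force: [0.6, -0.9, -0.1]
gripper_width: 0.0514
[ 0.6023726  -0.01962885  0.19955615] [ 3.14116414e+00 -2.48803378e-03  1.80845840e+00] 0.051186698344861066
red [316 155  13  51 479] [ 0.59971374 -0.01744413] ((0.6003058552742004, -0.020377937704324722), (0.010874749161303043, 0.04580004885792732), 13.158147811889648) 0.06484893597739017
blue [211 186  25  21 334] [ 0.5183294  -0.05373242] ((0.5191966891288757, -0.05441360920667648), (0.024055225774645805, 0.015183369629085064), 46.25552749633789) 0.06849635457254047
```

View pics/w1.png

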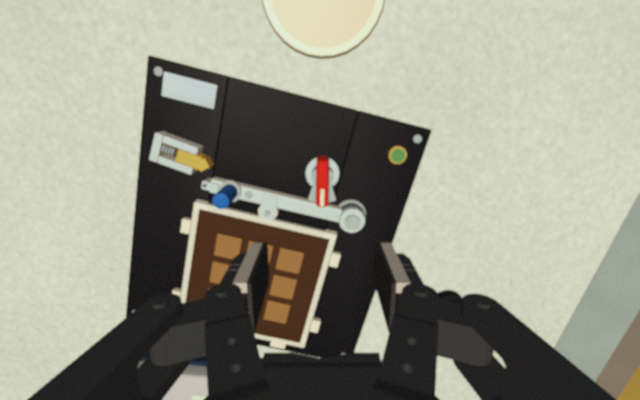

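The wrist view shows the bar at (322,182) with its white end down towards the arm, and the post top at about (222,198). The arm was still settling, so I take the picture again.

```bash
cat > m.py <<'E'
from h import *
import sys
c=shot('wrist',sys.argv[1]); s=arm.get_state(); print(s['t'],s['eef_pos'],s['orientation'],s['gripper_width'],s['wrist_force'])
im=c['img'];g=cv2.cvtColor(im,cv2.COLOR_BGR2HSV)
red=((g[...,0]<8)|(g[...,0]>172))&(g[...,1]>130)&(g[...,2]>70)
blue=(g[...,0]>95)&(g[...,0]<125)&(g[...,1]>150)&(g[...,2]>60)
for n,m,z in(('red',red,.066),('blue',blue,.07)):
    k,l,st,ce=cv2.connectedComponentsWithStats(m.astype(np.uint8))
    for i in np.argsort(-st[1:,4])[:1]+1:
        v,u=np.nonzero(l==i); 
        P=np.array([px2w(c,a,b) for a,b in zip(u,v)]); Q=P[np.abs(P[:,2]-z)<.004][:,:2].astype(np.float32)
        print(n,st[i],len(Q),Q.mean(0),cv2.minAreaRect(Q))
E
python3 m.py w2
```

```text
1.7 [ 0.60104875 -0.02185889  0.19973082] [-3.14055565e+00 -1.77794686e-03  1.80324858e+00] 0.051428348387660194 [ 0.39776337 -0.8974123   0.05876855]
red [313 160  13  51 480] 427 [ 0.6002689  -0.01972967] ((0.6009129881858826, -0.022956548258662224), (0.010232284665107727, 0.04175795614719391), 12.077523231506348)
blue [208 190  25  22 340] 214 [ 0.5163755  -0.05704635] ((0.5158820152282715, -0.05730407312512398), (0.015005252324044704, 0.01364109292626381), 27.67042350769043)
```

```bash
python3 -m inch '[[0.2,0.1,0.1,-3,-1],[0.2,0,0,-3,0],[0.2,0,0,-3,0],[0.2,0,0,-2,0],[0.2,0,0,-2,0],[0.2,0,0,-1.5,0],[0.2,0,0,-0.6,0],[0.2,0,0,0,0]]' 40
python3 -m inch '[[-1,0,0,0,0],[-1,0,0,0,0],[-1,0,0,0,0],[-1,0,0,0,0],[-1,0,0,0,0],[-1,0,0,0,0]]' 40
```

```text
t: 2.7
eef_pos: [0.6012, -0.0248, 0.0503]
orientation: [3.142, 0.0, 1.779]
wrist_force: [-0.3, 0.1, -0.2]
gripper_width: 0.0513
t: 3.45
eef_pos: [0.6017, -0.0249, 0.0511]
orientation: [3.14, 0.001, 1.779]
wrist_force: [0.5, 0.6, 6.0]
gripper_width: 0.0107
```

Width 11 mm means the bar is gripped. Turning it counter-clockwise.

```bash
python3 -m inch '[[-1,0,0,0,6],[-1,0,0,0,6],[-1,0,0,0,6],[-1,0,0,0,6],[-1,0,0,0,6],[-1,0,0,0,6],[-1,0,0,0,6],[-1,0,0,0,6],[-1,0,0,0,6],[-1,0,0,0,6],[-1,0,0,0,6],[-1,0,0,0,6]]'
python3 -m inch '[[-1,0,0,0,3],[-1,0,0,0,2],[-1,0,0,0,0],[-1,0,0,0,0]]'
python3 -c "
from station import arm;print(arm.get_state()['ft_torque'])"
```

```text
t: 4.95
eef_pos: [0.6019, -0.0247, 0.0511]
orientation: [3.141, 0.002, 3.039]
wrist_force: [1.1, 1.7, 5.1]
gripper_width: 0.0105
t: 5.45
eef_pos: [0.6019, -0.0247, 0.0511]
orientation: [3.141, 0.002, 3.123]
wrist_force: [1.0, 2.2, 4.7]
gripper_width: 0.0109
[ 0.32160819 -0.22979313  0.013937  ]
```

```bash
python3 -m inch '[[0.2,0,0,0,0],[0.2,0,0,0,0],[0.2,0,0,0,0],[0.2,0,0,1,0],[0.2,0,0,3,0],[0.2,0,0,3,0],[0.2,-1,-0.5,3,0],[0.2,-3,-0.5,2,0],[0.2,0,0,0,0],[0.2,0,0,0,0],[0.2,0,0,0,0]]'
python3 m.py w3
```

```text
t: 6.82
eef_pos: [0.5612, -0.0346, 0.1695]
orientation: [3.141, -0.001, 3.123]
wrist_force: [0.7, -0.2, -0.7]
gripper_width: 0.0512
6.875 [ 0.56110993 -0.03458562  0.16944063] [ 3.14114279e+00 -1.24306543e-03  3.12287063e+00] 0.05089927838969253 [-0.51363762  1.12218903  0.75295718]
red [326 208  16  56 633] 518 [ 0.5968363  -0.02399855] ((0.5998209118843079, -0.024174869060516357), (0.011159471236169338, 0.04300536960363388), 89.2210464477539)
blue [277 127  21  21 337] 303 [ 0.51465714 -0.05839652] ((0.514930784702301, -0.058333706110715866), (0.012867945246398449, 0.015067419037222862), 37.502891540527344)
```

View pics/w3.png

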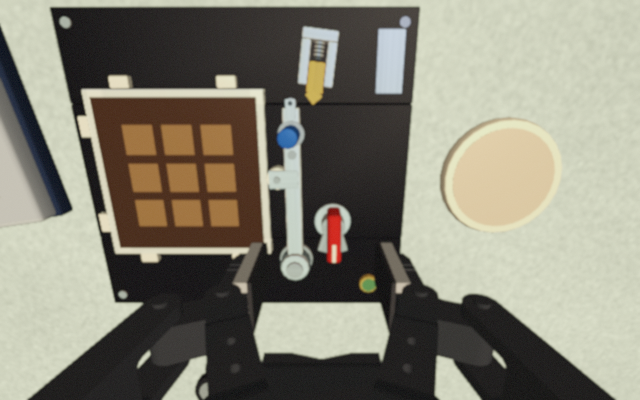

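The knob is at its stop: the bar reads 89.2° in world, which is about 90° in the holder frame. The post is at (288,137), i.e. about (0.5165,-0.0595), with the mask untouched. The jaw axis already lies along holder y, so I'll straddle the post and pinch it.

```bash
python3 -m inch '[[0.1,-2.2,-1.2,0,0],[0.1,-2.2,-1.3,-1,0],[0.1,0,0,-3,0],[0.1,0,0,-3,0],[0.1,0,0,-2.5,0],[0.1,0,0,-2,0],[0.1,0,0,-1,0],[0.1,0,0,0,0],[0.1,0,0,0,0]]' 50
python3 -m inch '[[-1,0,0,0,0],[-1,0,0,0,0],[-1,0,0,0,0],[-1,0,0,0,0],[-1,0,0,0,0],[-1,0,0,0,0]]' 50
```

```text
t: 8.0
eef_pos: [0.5177, -0.0599, 0.0462]
orientation: [-3.141, 0.001, 3.123]
wrist_force: [-0.0, -0.3, 0.5]
gripper_width: 0.0474
t: 8.75
eef_pos: [0.5175, -0.0596, 0.0461]
orientation: [3.141, 0.001, 3.123]
wrist_force: [-1.5, 2.8, 5.9]
gripper_width: 0.0145
```

Pinched. Pushing back along the arc, aiming for about 0.21 rad (dy ≈ +26 mm, dx ≈ +3.4 mm).

```bash
python3 -m inch '[[-1,0.01,0.25,0,0],[-1,0.02,0.25,0,0],[-1,0.02,0.25,0,0],[-1,0.02,0.25,0,0],[-1,0.03,0.25,0,0],[-1,0.03,0.25,0,0],[-1,0.04,0.25,0,0],[-1,0.04,0.25,0,0],[-1,0.05,0.25,0,0],[-1,0.06,0.25,0,0],[-1,0.02,0.1,0,0],[-1,0,0,0,0]]'
python3 -m inch '[[-1,0,0,0,0],[-1,0,0,0,0],[-1,0,0,0,0],[-1,0,0,0,0]]'
python3 m.py w4; python3 -c "
from h import *
c=shot('top','top4'); cv2.imwrite('pics/crop4.png',cv2.resize(c['img'][165:285,240:410],None,fx=4.5,fy=4.5))"
```

```text
t: 10.25
eef_pos: [0.5203, -0.0355, 0.046]
orientation: [-3.138, -0.001, 3.122]
wrist_force: [-5.7, -8.0, 7.6]
gripper_width: 0.0146
t: 10.75
eef_pos: [0.5203, -0.0356, 0.046]
orientation: [-3.138, -0.001, 3.121]
wrist_force: [-6.3, -7.6, 7.0]
gripper_width: 0.0139
10.8 [ 0.52025981 -0.03555623  0.04600623] [-3.13781525e+00 -7.23099733e-04  3.12143869e+00] 0.01418544726706724 [-6.37472648 -7.51628086  6.61756982]
red [334 349  13   7  76] 0 [nan nan] ((0.0, 0.0), (0.0, 0.0), 0.0)
blue [ 303  235   36   60 1727] 987 [ 0.5167314  -0.03511344] ((0.5177391171455383, -0.03488340228796005), (0.014273867011070251, 0.015595884993672371), 89.14141845703125)m.py:12: RuntimeWarning: Mean of empty slice.
  print(n,st[i],len(Q),Q.mean(0),cv2.minAreaRect(Q))
  ret = um.true_divide(
```

View pics/w4.png

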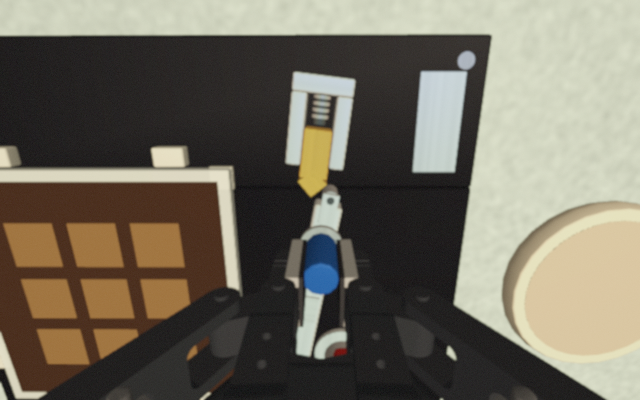

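The post is pinched at (320,265), and the arm tip at (330,190) has just passed the pawl tip. The displacement of 24 mm is about 0.195 rad, so I'll add 3 mm for margin.

```bash
python3 -m inch '[[-1,0.03,0.1,0,0],[-1,0.02,0.1,0,0],[-1,0.02,0.1,0,0],[-1,0,0,0,0],[-1,0,0,0,0],[-1,0,0,0,0],[-1,0,0,0,0],[-1,0,0,0,0]]'
python3 m.py w5 2>/dev/null
python3 - <<'E'
from h import *
a=pickle.load(open('pics/top0.pkl','rb'))['img'];c=shot('top','top5');b=c['img']
cv2.imwrite('pics/cmp5.png',np.hstack([cv2.resize(i[125:285,240:490],None,fx=1.6*2/2,fy=1.6) if 0 else cv2.resize(i[125:285,240:490],(400,256)) for i in(a,b)]))
for n,(x0,x1,y0,y1) in dict(case=(402,485,195,280),tub=(245,298,190,250),loupe=(350,385,130,160)).items():
    p=[np.float32(cv2.cvtColor(i[y0:y1,x0:x1],cv2.COLOR_BGR2GRAY)) for i in(a,b)]
    print(n,cv2.phaseCorrelate(*p))
s=arm.get_state();print(s['joint_velocities'])
E
```

```text
t: 11.85
eef_pos: [0.5209, -0.0326, 0.046]
orientation: [-3.138, -0.001, 3.121]
wrist_force: [-6.0, -8.7, 7.1]
gripper_width: 0.0144
11.9 [ 0.52092614 -0.03262846  0.04603098] [-3.13771904e+00 -7.86146101e-04  3.12138501e+00] 0.014568168394859323 [-4.96999748 -9.30204717  6.87220241]
red [329 348  18   9 136] 0 [nan nan] ((0.0, 0.0), (0.0, 0.0), 0.0)
blue [ 303  235   36   60 1726] 975 [ 0.51744276 -0.03214442] ((0.5181655883789062, -0.03194626420736313), (0.01419140212237835, 0.015419309958815575), 89.66608428955078)
case ((0.025747319055028584, -0.01388195255447755), 1.0012246591073495)
tub ((-0.019333078199007758, -0.03450070784464643), 0.9918511481196792)
loupe ((0.040303065894267576, -0.009808653748914153), 1.0144904222753313)
[ 8.51120407e-04 -8.90310082e-05  7.31697914e-04  8.76714858e-04
  1.14530314e-03 -1.11212083e-03]
```

View pics/cmp5.png

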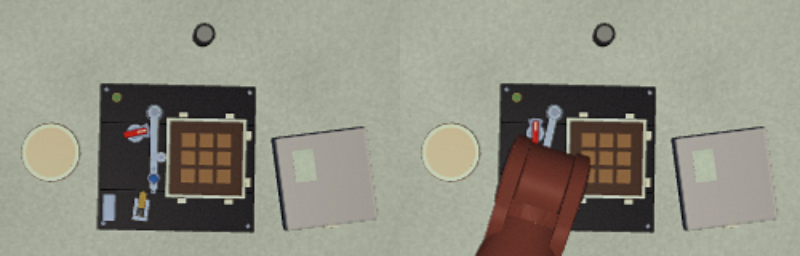

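The before/after pair shows the knob now along x at (536,130), the arm swung back, and the mask and the other objects where they were (shift below 0.05 px). The post has moved 27 mm (about 0.22 rad), and the arm is still. Handing in.

```bash
python3 -c "
from station import arm;print(arm.sign_off());print(arm.get_state()['wrist_force'])"
```

```text
the job is handed in; nothing more can be done
None
the job is handed in; nothing more can be done
```

I turned the lock knob counter-clockwise by 77° to its stop. Then I pinched the blue thumb post, pushed the clamp arm back past the click, and handed in at about 12 s while still holding it there.

- **Knob:** the wrist camera put the bar at about 90° in the holder frame (1.57 rad) before I moved to the post. The final top view still shows it open.
- **Clamp arm:** the post had moved about 27 mm, which is about 0.22 rad, so it is past the 0.16 click and short of the 0.26 end stop. The joints were still, with a steady push of about 9 N against the spring and a 50 N grip setting on the post.
- **Case, tub and loupe:** they had shifted less than 0.05 px between the first and last top views, so they had not moved.
- **Mask:** it looked unmoved, but I only compared it by eye because the robot covers part of it in the last picture.

Two readings disagreed slightly. The wrist and top cameras differed by 1–2 mm on positions, and the gripper width read about 1.5 mm under the known sizes. Neither mattered for the result. The sign-off gave no verdict.

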